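Fetch the two shakers out of a deep slanted caddy

TASK

Take the two small round domed shakers out of the deep slanted wooden caddy and stand both upright on the chopping board, setting them down rather than dropping them, and let go. The pockets are too narrow for an open hand, so reach in along their slant with the fingers closed and open them only down by the shaker; do not force the gripper against the caddy. Leave the square toothpick pot in its pocket, and do not disturb the spice jar on the board, the tea glass or the tall white bottle.

Things in the scene. Friction and masses are not known exactly. Their poses are not given: they have to be found in the camera images.
- caddy: fixed pale wood caddy, 294 mm along y, 74 mm to its front (-x) and 48 mm behind, 119 mm high. Three pockets, centres at y = -96, 0, 96 mm, inside 90 mm along y, 60 mm across the slant, 80 mm deep at front and back, 62 mm at partitions and ends, walls 6 mm. They lean 32 degrees, mouths towards the robot: out of a pocket is (-0.530, 0, 0.848) in its frame. Origin: on the table; z up; yaw varies
- caddy_floor (a point): centre of the inner floor of the caddy's middle pocket, 32 mm straight above the caddy's origin; the other two are 96 mm to either side along the caddy's y
- caddy_mouth (a point): centre of the mouth of the caddy's middle pocket, level with the front and back rim, (-42.4, 0, 99.8) mm in the caddy's frame; the other two are 96 mm to either side along the caddy's y
- shaker_a: small plain steel shaker: round, 30 mm diameter, straight-sided to 48 mm, closed dome above with tiny holes, 58 mm tall, about 60 g, rigid, loose. Origin: centre of its underside; z towards the dome. Starts on a pocket's floor, dome to the mouth, slanted like the pocket, side against the wall nearest the robot, within 6 mm of the pocket's middle along y; any pocket
- shaker_b: the second, identical: small plain steel shaker: round, 30 mm diameter, straight-sided to 48 mm, closed dome above with tiny holes, 58 mm tall, about 60 g, rigid, loose. Origin: centre of its underside; z towards the dome. Starts on a pocket's floor, dome to the mouth, slanted like the pocket, side against the wall nearest the robot, within 6 mm of the pocket's middle along y; any pocket
- pick_pot: the toothpick pot, to be left: a square open pot of plain steel, 30 x 30 mm and 58 mm tall, with wooden toothpicks in it, loose, in the remaining pocket, leaning like the shakers. Origin: centre of its underside; z points to its open end
- board: a fixed brown wooden chopping board lying flat, 150 mm along its x, 220 mm along its y, 16 mm thick. Origin: centre of its underside; z up
- green_spice: bystander: an upright cylindrical glass spice jar with green and yellow cap, 42 mm in diameter, 106 mm tall, loose, standing on the board, within 25 mm of the board's centre in x and 70 mm in y. Origin: centre of its underside
- tea_glass: bystander: a clear waisted tea glass, 62 mm in diameter, 86 mm tall, loose, upright on the table between the caddy and the board, nearer the robot. Origin: centre of its underside
- white_bottle: bystander: a white bottle with a teal cap, 60 mm in diameter, 200 mm tall, loose, upright on the table behind the gap between caddy and board. Origin: centre of its underside

How it is judged:
By the outcome, as a careful person would: the job done as asked, in the order asked, and still so for the second after the job is handed in, with the robot touching nothing.
It also fails if it takes over 69 s, if anything falls off the work surface, if the arm or the gripper's body presses on something with over 40 N, if the wrist force passes 120 N, or if a joint passes its speed limit or range.

ROBOT

A 6-joint arm with a two-finger parallel gripper is mounted at the origin on a cart in front of the work surface, level with it; the furniture and walls round the work are solid. World frame = base frame: x ahead of the robot, y to its left, z up, the work surface at z = 0. Lengths are in m, angles in rad, forces in N, time in s.
With the tool pointing down it reaches from about 0.375 to 0.975 m from the base axis. Payload 3.8 kg.
Tool frame: the origin (TCP) lies at the very end of the fingers, on their centre line; the grasp point (between the pads) lies 19 mm behind it (tcp_to_grasp is the z of the grasp point in the tool frame, in m); z points along the fingers, y is the line along which they close (so a half turn about z gives the same grasp; the last joint's range is limited). The gripper opens to 88 mm and grips with 3 to 60 N. Pads are 18 mm wide; open, the fingers measure 123 mm over their backs; the gripper's body (75 mm by 187 mm) begins 45 mm behind the grasp point.
Start: joints at [1.076, 0.264, 1.604, -0, 1.274, -0.037], TCP at [0.298, 0.605, 0.239] pointing down, gripper open.
Joint ranges: [-2.63, 2.63], [-0.94, 2.18], [0.31, 2.57], [-1.31, 4.45], [0, 2.66], [-2.55, 2.55]. Speed limits (rad/s): [2.57, 2.57, 3.14, 3.14, 3.14, 3.14].

INTERFACE

Orientations are given as a unit quaternion [x, y, z, w].
In Python, from bench import * gives the robot as it stands. The module is installed in compiled form; this text tells all that it offers.
- The arm moves only by the tool creep_tool, called as a command line: name --pt "numbers of a row" for each row, then --argument value for the rest. Schema: {"type":"object","properties":{"plan":{"type":"array","items":{"type":"array","items":{"type":"number"},"minItems":7,"maxItems":7},"minItems":1,"maxItems":20},"clamp_n":{"type":"number"},"only":{"type":"string"},"quiet":{"type":"boolean"},"lines":{"type":"string"}},"required":["plan"],"additionalProperties":false}. plan is a list of rows, 1 to 20 of them, each of 7 numbers: dx, dy, dz in a scale on which 1.0 is 0.25 m, then a rotation vector rx, ry, rz in a scale on which 1.0 is 120 degrees, then the finger opening in m; each row shifts and turns the commanded pose from where the row before left it, along the tool's axes as they then stand; what a row does not reach is not made up. A row lasts 1/8 s, in which the tool goes at most 0.0625 m and 0.188 rad, less where a joint would pass 70% of its speed; a pose out of reach is approached as far as the arm can. The fingers move at their own pace and stop on an object; clamp_n is the grip in N (left out, the last holds). Time passes only in rows, so rows that do not move let the fingers close. The tool returns the time, the measured TCP pose, the force, the opening and the grip force at its end. only (a regular expression) keeps the lines of the reply that match it, lines (a string "A,B") keeps lines A to B, and quiet returns only ok. No shift or turn number may pass 1 either way. Input that does not fit is refused with a message, and nothing moves.
- get_state(): the state, without advancing time (a new reading comes with each control period).
- camera(name): name is "scene" or "top" or "wrist"; returns (picture, depth): 420x560x3 uint8, red, green, blue; 420x560 float32, m along the optical axis (not along the pixel's ray), 0 where there is no reading.
- camera_params(name): a dict with "fx", "fy", "cx", "cy" (pixels), "k1" (the pictures are not rectified: a ray, as slopes to the right and down, at radius r is drawn at 1 + k1 r^2 times it, then the intrinsics apply), "rvec" (rotation vector, rad) and "tvec" (3), from world to camera coordinates, as OpenCV has them. Camera axes: x right, y down, z forward; pixel columns grow to the right and rows downward; lengths in m; the calibration is good to about 2 mm. A picture is of the moment at which its call begins: read the wrist's pose just before it. camera_params takes no time and is no camera call; for the wrist camera it gives the pose at the moment of the call.
- job_done(): hands the job in; it is judged then, once.
Trained networks look in the newest picture that a camera, given by its name, has taken for a name from the list of things; names that differ only in an ending like _2 or _b are one class to them, and where a whole thing is asked for, a point or a joint stands for the part that bears it (a point fixed in the world has none). Each returns a list of dicts, best first, with "confidence" (0 to 1); they miss things now and then, are a little off and sometimes report something else, mostly with a low value. They report only what shows in the picture. A call takes as long as a camera call.
- recognise(camera, thing): "extent" ([left, top, right, bottom] in pixels, round what is visible of it).
- regions_of(camera, thing): "pixels" (420x560 bool, what is visible of it) and "extent" ([left, top, right, bottom] in pixels, round what is visible of it).
- mark_of(camera, thing): "centre" ([row, column] in pixels: a listed point, or the origin of a listed thing).
The state is a dict: "time": time; "joint_positions": joint angles; "dq": joint speeds; "tau": joint torques, N m; "eef_pos": TCP position; "orientation": TCP orientation; "ft_force": force on the tool from outside, world axes, zero at the start; "wrist_torque": the same for the moment, N m; "opening": finger opening in m; "grip_force": force on a finger pad.
Only numpy, scipy, OpenCV 4.12 (cv2) and the standard library are available. Lean on these libraries where they do the work, as an engineer would, in place of code of your own. Each camera call takes 0.05 s, during which the arm holds its last target. There are 200 camera calls.

## Working session

There is one attempt and no reset: what is moved stays moved. The work goes in short steps, Python scripts to look and compute and a tool call to move; the robot and the scene stay as the last step left them, time stands still between calls to the robot, and variables do not carry over. Pictures are saved under pics/ and viewed, at most 10 in all, crops included, and the job is handed in when it is done.

```bash
mkdir -p pics; cat > h.py <<'E'
from bench import *
import numpy as np, cv2
from scipy.spatial.transform import Rotation as R
def cam(n):
    p=camera_params(n); im,d=camera(n); return p,im,d
def save(im,f): cv2.imwrite('pics/'+f,im[:,:,::-1])
def cloud(p,d):
    v,u=np.mgrid[0:d.shape[0],0:d.shape[1]]
    x=(u-p['cx'])/p['fx'];y=(v-p['cy'])/p['fy']
    a,b=x.copy(),y.copy()
    for _ in range(8):
        s=1+p['k1']*(a*a+b*b);a=x/s;b=y/s
    P=np.stack([a*d,b*d,d],-1)
    Rm=R.from_rotvec(np.ravel(p['rvec'])).as_matrix()
    return (P-np.ravel(p['tvec']))@Rm
E
python3 - <<'E'
from h import *
ims=[]
for n in ['scene','top','wrist']:
    p,im,d=cam(n); save(im,n+'0.png'); C=cloud(p,d)
    np.savez('/tmp/%s.npz'%n,im=im,d=d,C=C)
    for t in ['caddy','shaker_a','pick_pot','board','green_spice','tea_glass','white_bottle']:
        for r in regions_of(n,t)[:3]:
            m=r['pixels']&(d>0)
            q=C[m]
            if len(q): print(n,t,round(r['confidence'],2),np.round(r['extent']),np.round(np.median(q,0),3),np.round(np.percentile(q,2,0),3),np.round(np.percentile(q,98,0),3))
    for t in ['caddy','caddy_floor','caddy_mouth']:
        for r in mark_of(n,t)[:1]: print(n,t,r)
s=get_state();print(s)
E
python3 -c "
import cv2,numpy as np
a=cv2.imread('pics/scene0.png');b=cv2.imread('pics/top0.png')
"
```

```text
scene caddy 0.93 [250. 210. 346. 343.] [ 0.523 -0.209  0.057] [ 0.47  -0.326  0.002] [ 0.587 -0.036  0.118]
scene caddy 0.6 [195. 209. 222. 245.] [0.38  0.014 0.054] [ 0.352 -0.021 -0.011] [0.412 0.106 0.088]
scene shaker_a 0.76 [299. 301. 315. 319.] [ 0.518 -0.283  0.065] [ 0.5   -0.29   0.027] [ 0.544 -0.266  0.078]
scene shaker_a 0.65 [278. 269. 303. 287.] [ 0.513 -0.19   0.063] [ 0.495 -0.224  0.022] [ 0.539 -0.169  0.082]
scene pick_pot 0.8 [261. 234. 282. 257.] [ 0.506 -0.093  0.062] [ 0.485 -0.104  0.032] [ 0.535 -0.071  0.082]
scene board 0.77 [188. 133. 269. 199.] [0.493 0.217 0.016] [0.409 0.123 0.008] [0.569 0.332 0.02 ]
scene board 0.35 [263. 234. 283. 255.] [ 0.507 -0.093  0.062] [ 0.486 -0.104  0.036] [ 0.533 -0.072  0.082]
scene green_spice 0.6 [204. 118. 218. 154.] [0.462 0.28  0.089] [0.445 0.273 0.025] [0.483 0.308 0.124]
scene tea_glass 0.89 [193. 212. 221. 244.] [0.38  0.013 0.057] [ 0.352 -0.021  0.019] [0.407 0.038 0.088]
scene white_bottle 0.59 [305. 147. 331. 214.] [ 0.658 -0.001  0.126] [ 0.639 -0.013  0.014] [0.689 0.028 0.202]
scene caddy {'centre': [278.0,
[... 1269 characters left out ...]
0.295]
{'time': 1.65, 'joint_positions': array([ 1.07608525e+00,  2.63921053e-01,  1.60399624e+00, -2.38842804e-05,
        1.27368936e+00, -3.68746639e-02]), 'dq': array([-0.00081499, -0.00070853, -0.00013495,  0.00030603, -0.00023821,
        0.00057137]), 'tau': array([-1.84251257e-03, -5.02054989e+01, -3.57232082e+01,  7.27380230e-02,
        1.87707762e-02, -4.51519543e-05]), 'eef_pos': array([0.29834887, 0.60548553, 0.23869355]), 'orientation': array([ 2.26920679e-01,  9.73913243e-01, -9.75350387e-06,  9.17923761e-06]), 'ft_force': array([0.23208441, 0.20282751, 0.08711799]), 'wrist_torque': array([0.05257968, 0.00394183, 0.08511294]), 'grip_force': 0.0, 'opening': 0.08796003795666188}
```

View pics/top0.png

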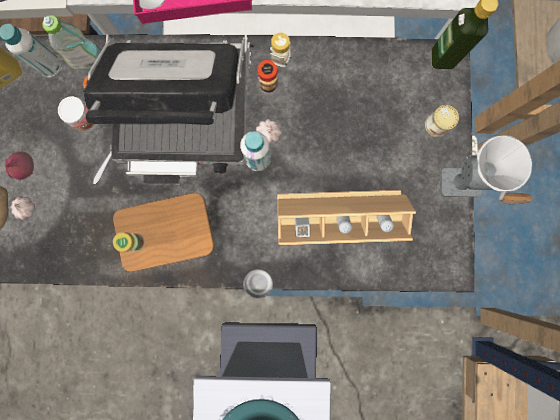

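View pics/scene0.png

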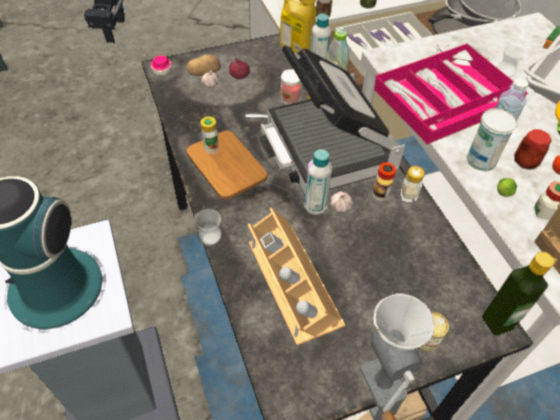

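The top view shows the pot in the left pocket (302,230) and the shakers in the middle (345,226) and right (386,226) pockets. The jar is at the left of the board and the glass is between the caddy and board. Next I'll fit the caddy and the board.

```bash
python3 - <<'E'
from h import *
for n in ['top','scene']:
    C=np.load('/tmp/%s.npz'%n)['C'].reshape(-1,3)
    w=C[(C[:,0]>.4)&(C[:,0]<.65)&(C[:,1]>-.38)&(C[:,1]<0.0)]
    w=w[w[:,1]<-.028]
    for zl,zh in [(.113,.124),(.079,.089)]:
        q=w[(w[:,2]>zl)&(w[:,2]<zh)]
        if zl<.1: q=q[q[:,0]<np.median(w[(w[:,2]>.113)&(w[:,2]<.124)][:,0])-.04]
        b=np.polyfit(q[:,1],q[:,0],1)
        for _ in range(4):
            r=np.abs(q[:,0]-np.polyval(b,q[:,1])); b=np.polyfit(q[r<.008][:,1],q[r<.008][:,0],1)
        q=q[r<.01]
        print(n,zl,len(q),b,'yaw',-np.arctan(b[0]),'y',np.percentile(q[:,1],[0,1,99,100]).round(3),'x@mid',np.polyval(b,-.18), 'xr',np.percentile(q[:,0]-np.polyval(b,q[:,1]),[2,98]))
    q=C[(C[:,2]>.010)&(C[:,2]<.022)&(C[:,0]>.38)&(C[:,0]<.62)&(C[:,1]>.09)&(C[:,1]<.4)]
    print(n,'board',cv2.minAreaRect((q[:,:2]*1000).astype(np.float32)))
    for nm,c,z in [('spice',(.465,.295),(.1,.13)),('shM',(.512,-.18),(.045,.09)),('shR',(.517,-.275),(.045,.09)),('glass',(.378,.01),(.07,.095)),('bot',(.665,.013),(.1,.22))]:
        q=C[(np.hypot(C[:,0]-c[0],C[:,1]-c[1])<(.022 if 'sh' in nm else .04))&(C[:,2]>z[0])&(C[:,2]<z[1])]
        print(n,nm,len(q),q.min(0).round(3),q.max(0).round(3),q.mean(0).round(3))
E
```

```text
top 0.113 530 [-0.04876184  0.52218093] yaw 0.048723247809495315 y [-0.325 -0.322 -0.034 -0.032] x@mid 0.5309580566804336 xr [-0.00396178  0.00481751]
top 0.079 468 [-0.05242635  0.46554702] yaw 0.05237839847960947 y [-0.328 -0.326 -0.037 -0.035] x@mid 0.47498376530788317 xr [-0.00403514  0.00485972]
top board ((489.3971252441406, 235.33486938476562), (150.29946899414062, 221.67190551757812), 13.462833404541016)
top spice 357 [0.444 0.274 0.101] [0.485 0.315 0.128] [0.465 0.292 0.12 ]
top shM 227 [ 0.49  -0.196  0.046] [ 0.531 -0.163  0.08 ] [ 0.51  -0.18   0.067]
top shR 229 [ 0.496 -0.29   0.045] [ 0.535 -0.26   0.081] [ 0.515 -0.273  0.067]
top glass 235 [ 0.35  -0.021  0.07 ] [0.409 0.038 0.092] [0.377 0.009 0.08 ]
top bot 733 [ 0.637 -0.011  0.1  ] [0.696 0.045 0.206] [0.659 0.015 0.172]
scene 0.113 375 [-0.04901018  0.52264219] yaw 0.04897099605754345 y [-0.326 -0.323 -0.035 -0.031] x@mid 0.5314640267598918 xr [-0.0036735   0.00469266]
scene 0.079 344 [-0.04957984  0.4663915 ] yaw 0.04953927351640207 y [-0.327 -0.325 -0.04  -0.036] x@mid 0.4753158681942838 xr [-0.00328202  0.00421627]
scene board ((490.27490234375, 234.72390747070312), (153.212646484375, 226.40786743164062), 12.577435493469238)
scene spice 213 [0.444 0.272 0.1  ] [0.485 0.318 0.128] [0.463 0.29  0.117]
scene shM 213 [ 0.49  -0.199  0.045] [ 0.534 -0.164  0.079] [ 0.509 -0.187  0.065]
scene shR 228 [ 0.496 -0.291  0.045] [ 0.539 -0.262  0.082] [ 0.514 -0.28   0.066]
scene glass 258 [ 0.348 -0.023  0.07 ] [0.411 0.04  0.092] [0.38  0.015 0.08 ]
scene bot 828 [ 0.637 -0.014  0.1  ] [0.697 0.039 0.205] [0.661 0.004 0.158]
```

```bash
cat >> h.py <<'E'
psi=.049; Rc=R.from_euler('z',psi); O=np.array([.545,-.178,0])
AX=np.array([-.530,0,.848])
def Rtool(kind,yaw=psi):
    z=np.array([.53,0,-.848]) if kind=='slant' else np.array([0,0,-1.])
    y=np.array([0,1.,0]); return R.from_euler('z',yaw)*R.from_matrix(np.stack([np.cross(y,z),y,z],1))
def shk(py,h,dx=0): # TCP at height h on shaker axis, pocket y (m); dx across the slant
    return O+Rc.apply(np.array([-.0127,py,.024])+h*AX+dx*np.array([.848,0,.53]))
def board(bx,by,z): 
    return np.array([.4895,.235,0])+R.from_euler('z',.228).apply([bx,by,z])
def go(p,Rg):
    s=get_state(); Rn=R.from_quat(s['orientation'])
    print('t',round(s['time'],2),'pos',s['eef_pos'].round(4),'goal',np.round(p,4),'open',round(s['opening'],4),'grip',round(s['grip_force'],1),'F',s['ft_force'].round(1))
    print(' rot(tool)',(Rn.inv()*Rg).as_rotvec().round(4),' then d(tool)',Rg.inv().apply(p-s['eef_pos']).round(4),' d(old tool)',Rn.inv().apply(p-s['eef_pos']).round(4))
E
python3 -c "
from h import *
go(shk(0,.18),Rtool('slant'))"
```

```text
t 1.65 pos [0.2983 0.6055 0.2387] goal [ 0.437  -0.1833  0.1766] open 0.088 grip 0.0 F [0.2 0.2 0.1]
 rot(tool) [-0.1415 -0.5464 -0.4935]  then d(tool) [-0.0518 -0.7946  0.1056]  d(old tool) [-0.473  -0.6462  0.0621]
```

Careful with the scale: shifts go in shares of 0.25 m and turns go in shares of 120 degrees. That gives: -0.0404 m / 0.25 = -0.1616, -0.0296 m / 0.25 = -0.1184.

creep_tool --pt "-0.1184 -0.1616 0 0 0 0 0" --pt "-0.1184 -0.1616 0 0 0 0 0" --pt "-0.1184 -0.1616 0 0 0 0 0" --pt "-0.1184 -0.1616 0 0 0 0 0" --pt "-0.1184 -0.1616 0 0 0 0 0" --pt "-0.1184 -0.1616 0 0 0 0 0" --pt "-0.1184 -0.1616 0 0 0 0 0" --pt "-0.1184 -0.1616 0 0 0 0 0" --pt "-0.1184 -0.1616 0 0 0 0 0" --pt "-0.1184 -0.1616 0 0 0 0 0" --pt "-0.1184 -0.1616 0 0 0 0 0" --pt "-0.1184 -0.1616 0 0 0 0 0" --pt "-0.1184 -0.1616 0 0 0 0 0" --pt "-0.1184 -0.1616 0 0 0 0 0" --pt "-0.1184 -0.1616 0 0 0 0 0" --pt "-0.1184 -0.1616 0 0 0 0 0"

```text
time: 3.65
eef_pos: [0.4376, -0.1855, 0.2391]
orientation: [0.227, 0.974, -0.0, 0.001]
ft_force: [0.8, -0.3, 0.3]
opening: 0.0005
grip_force: 0.0
```

```bash
python3 -c "
from h import *
go(shk(0,.18),Rtool('slant'))"
```

```text
t 3.65 pos [ 0.4376 -0.1855  0.2391] goal [ 0.437  -0.1833  0.1766] open 0.0005 grip 0.0 F [ 0.8 -0.3  0.3]
 rot(tool) [-0.1417 -0.5453 -0.4938]  then d(tool) [0.0335 0.0022 0.0527]  d(old tool) [0.0016 0.0017 0.0625]
```

Good tracking. Next I'll rotate, then take a wrist picture.

Scaled: 0.0335 m / 0.25 = 0.134, 0.02 m / 0.25 = 0.08, -0.1091 rad / 2.0944 = -0.0521.

creep_tool --pt "0 0 0 -0.0135 -0.0521 -0.0472 0" --pt "0 0 0 -0.0135 -0.0521 -0.0472 0" --pt "0 0 0 -0.0135 -0.0521 -0.0472 0" --pt "0 0 0 -0.0135 -0.0521 -0.0472 0" --pt "0 0 0 -0.0135 -0.0521 -0.0472 0" --pt "0.134 0.008 0 0 0 0 0" --pt "0 0 0.08 0 0 0 0" --pt "0 0 0 0 0 0 0"

```text
time: 4.65
eef_pos: [0.4257, -0.1692, 0.2083]
orientation: [-0.016, 0.964, 0.001, 0.266]
ft_force: [0.2, -0.7, 0.7]
opening: 0.0007
grip_force: 0.0
```

```bash
python3 - <<'E'
from h import *
go(shk(0,.18),Rtool('slant'))
p,im,d=cam('wrist'); save(im,'w1.png'); C=cloud(p,d)
for t in ['shaker_a','pick_pot','caddy']:
    for r in regions_of('wrist',t)[:3]:
        q=C[r['pixels']&(d>0)]
        q=Rc.inv().apply(q-O)
        hh=q@AX; ac=q@np.array([.848,0,.53])
        print(t,round(r['confidence'],2),np.round(r['extent']),'y',np.percentile(q[:,1],[1,50,99]).round(4),'h',np.percentile(hh,[1,50,99]).round(4),'across',np.percentile(ac,[1,50,99]).round(4))
E
```

```text
t 4.65 pos [ 0.4257 -0.1692  0.2083] goal [ 0.437  -0.1833  0.1766] open 0.0007 grip 0.0 F [ 0.2 -0.7  0.7]
 rot(tool) [-0.0151 -0.0194 -0.0115]  then d(tool) [ 0.0077 -0.0146  0.0325]  d(old tool) [ 0.0069 -0.0142  0.0329]
shaker_a 0.62 [259. 177. 287. 201.] y [-0.0128  0.0012  0.0138] h [0.0699 0.0836 0.0865] across [-0.0086  0.0006  0.0133]
shaker_a 0.59 [173. 178. 210. 200.] y [-0.1048 -0.0878 -0.0789] h [0.0408 0.0829 0.0863] across [-0.008   0.0015  0.0138]
pick_pot 0.73 [338. 178. 375. 195.] y [0.0795 0.0966 0.1085] h [0.0294 0.0723 0.09  ] across [-0.0088  0.0068  0.0152]
caddy 0.8 [121. 125. 421. 243.] y [-0.1405  0.0023  0.1447] h [0.0224 0.0442 0.1083] across [-0.0601  0.0033  0.0499]
```

View pics/w1.png

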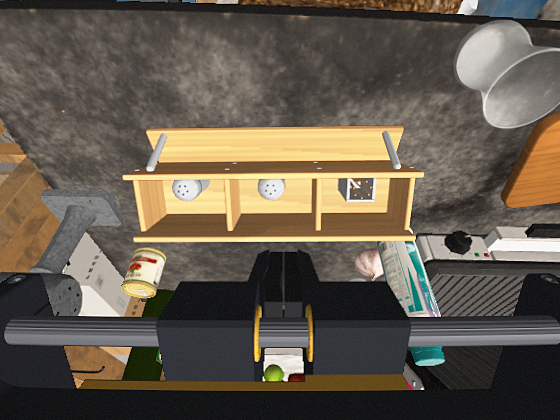

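The wrist view shows both domes, at (271,188) and (187,188), and the pot at (360,188) with closed fingers below. The fit agrees with these to within a few millimetres. I'll align, then go in.

Scaled: 0.04 m / 0.25 = 0.16, 0.0325 m / 0.25 = 0.13, -0.0194 rad / 2.0944 = -0.0093.

creep_tool --pt "0 0 0 -0.0072 -0.0093 -0.0055 0" --pt "0.0308 -0.0584 0.13 0 0 0 0" --pt "0 0 0.16 0 0 0 0" --pt "0 0 0.12 0 0 0 0" --pt "0 0 0 0 0 0 0" --pt "0 0 0 0 0 0 0"

```text
time: 5.6
eef_pos: [0.483, -0.1647, 0.129]
orientation: [-0.012, 0.965, -0.006, 0.263]
ft_force: [0.4, 0.3, -0.7]
opening: 0.0007
grip_force: 0.0
```

```bash
python3 - <<'E'
from h import *
go(shk(0.0005,.067),Rtool('slant'))
p,im,d=cam('wrist'); save(im,'w2.png'); C=cloud(p,d)
Q=Rc.inv().apply((C-O).reshape(-1,3)); h=Q@AX-.027; ac=Q@np.array([.848,0,.53])-.017
for c in (0,-.096):
    m=(d.ravel()>0)&(abs(Q[:,1]-c)<.04)&(h>.044)&(h<.062)&(ac<.003)&(ac>-.028)
    q=Q[m]; print(c,m.sum(),np.percentile(q[:,1],[1,5,50,95,99]).round(4),q[:,1].mean().round(4),np.percentile(ac[m],[1,50,99]).round(4),h[m].max().round(4))
E
```

```text
t 5.6 pos [ 0.483  -0.1647  0.129 ] goal [ 0.4968 -0.1799  0.0808] open 0.0007 grip 0.0 F [ 0.4  0.3 -0.7]
 rot(tool) [-0.0294 -0.0264 -0.0155]  then d(tool) [ 0.0145 -0.0158  0.0478]  d(old tool) [ 0.0129 -0.0146  0.0486]
0 915 [-0.0137 -0.0115  0.0007  0.0124  0.0138] 0.0006 [-0.0252 -0.0164 -0.0037] 0.0598
-0.096 957 [-0.1058 -0.103  -0.0894 -0.08   -0.0793] -0.0902 [-0.0251 -0.016  -0.0034] 0.0599
```

creep_tool --pt "0 0 0 0 0 0 0" --pt "0 0 0 0 0 0 0"

```text
time: 5.9
eef_pos: [0.4829, -0.1652, 0.1292]
orientation: [-0.012, 0.965, -0.006, 0.264]
ft_force: [-0.4, 0.3, -0.4]
opening: 0.0002
grip_force: 0.0
```

```bash
python3 - <<'E'
from h import *
s=get_state();print(s['joint_positions'].round(3),s['dq'].round(3),s['tau'].round(1))
go(shk(0.0005,.067),Rtool('slant'))
E
```

```text
[-0.556 -0.219  2.408  0.531  0.548 -2.551] [ 0.002  0.005  0.002  0.002 -0.001 -0.001] [  0.  -20.5 -32.6   1.   -1.5  -0. ]
t 5.9 pos [ 0.4829 -0.1652  0.1292] goal [ 0.4968 -0.1799  0.0808] open 0.0002 grip 0.0 F [-0.4  0.3 -0.4]
 rot(tool) [-0.0307 -0.0256 -0.016 ]  then d(tool) [ 0.0145 -0.0154  0.048 ]  d(old tool) [ 0.013  -0.0141  0.0488]
```

J6 sits at its limit, so I'll back out and take the half-turn grasp instead.

Scaled: -0.05 m / 0.25 = -0.2, 0.18 rad / 2.0944 = 0.0859.

```bash
sed -i "s/y=np.array(\[0,1.,0\])/y=np.array([0,-1.,0])/" h.py
```

creep_tool --pt "0 0 -0.2 0 0 0 0" --pt "0 0 0 0 0 0.0859 0" --pt "0 0 0 0 0 0.0859 0" --pt "0 0 0 0 0 0.0859 0" --pt "0 0 0 0 0 0.0859 0" --pt "0 0 0 0 0 0.0859 0" --pt "0 0 0 0 0 0.0859 0" --pt "0 0 0 0 0 0.0859 0" --pt "0 0 0 0 0 0.0859 0" --pt "0 0 0 0 0 0.0859 0" --pt "0 0 0 0 0 0.0859 0" --pt "0 0 0 0 0 0.0859 0" --pt "0 0 0 0 0 0.0859 0" --pt "0 0 0 0 0 0.0859 0" --pt "0 0 0 0 0 0.0859 0" --pt "0 0 0 0 0 0.0859 0" --pt "0 0 0 0 0 0.0859 0" --pt "0 0 0 0 0 0.0859 0" --pt "0 0 0 0 0 0 0"

```text
time: 8.28
eef_pos: [0.4573, -0.1646, 0.1717]
orientation: [0.963, 0.052, 0.263, 0.017]
ft_force: [0.5, -0.0, 0.3]
opening: 0.0001
grip_force: 0.0
```

```bash
python3 - <<'E'
from h import *
s=get_state();print(s['joint_positions'].round(3))
go(shk(0.0005,.1),Rtool('slant'))
E
```

```text
[-0.596 -0.34   2.405  0.466  0.675  0.559]
t 8.28 pos [ 0.4573 -0.1646  0.1717] goal [ 0.4794 -0.1807  0.1088] open 0.0001 grip 0.0 F [ 0.5 -0.   0.3]
 rot(tool) [0.029  0.0278 0.0674]  then d(tool) [-0.0153  0.0172  0.0646]  d(old tool) [-0.0146  0.0143  0.0654]
```

Scaled: 0.0346 m / 0.25 = 0.1384, 0.03 m / 0.25 = 0.12, 0.0674 rad / 2.0944 = 0.0322.

creep_tool --pt "0 0 0 0.0138 0.0133 0.0322 0" --pt "-0.0612 0.0688 0 0 0 0 0" --pt "0 0 0.12 0 0 0 0" --pt "0 0 0.1384 0 0 0 0" --pt "0 0 0 0 0 0 0" --pt "0 0 0 0 0 0 0"

```text
time: 9.02
eef_pos: [0.4793, -0.1806, 0.1089]
orientation: [0.961, 0.024, 0.275, -0.007]
ft_force: [0.4, -0.6, 1.2]
opening: 0.0004
grip_force: 0.0
```

```bash
python3 - <<'E'
from h import *
print(get_state()['joint_positions'].round(3))
go(shk(0.0005,.064),Rtool('slant'))
p,im,d=cam('wrist'); save(im,'w2.png'); C=cloud(p,d)
Q=Rc.inv().apply((C-O).reshape(-1,3)); h=Q@AX-.027; ac=Q@np.array([.848,0,.53])-.017
for c in (0,-.096):
    m=(d.ravel()>0)&(abs(Q[:,1]-c)<.04)&(h>.044)&(h<.062)&(ac<.003)&(ac>-.028)
    q=Q[m]; print(c,m.sum(),np.percentile(q[:,1],[1,5,50,95,99]).round(4),q[:,1].mean().round(4),np.percentile(ac[m],[1,50,99]).round(4),h[m].max().round(4))
E
```

```text
[-0.635 -0.165  2.421  0.701  0.547  0.341]
t 9.03 pos [ 0.4793 -0.1806  0.1089] goal [ 0.4984 -0.1798  0.0783] open 0.0004 grip 0.0 F [ 0.4 -0.6  1.2]
 rot(tool) [-0.0006  0.0004 -0.0001]  then d(tool) [-0.      0.0002  0.0361]  d(old tool) [-0.      0.0002  0.0361]
0 1281 [-0.0144 -0.0126 -0.0006  0.0107  0.0125] -0.0009 [-0.0271 -0.0123 -0.0017] 0.0598
-0.096 1377 [-0.106  -0.1034 -0.0903 -0.0801 -0.0792] -0.0908 [-0.0273 -0.0128 -0.0017] 0.0598
```

View pics/w2.png

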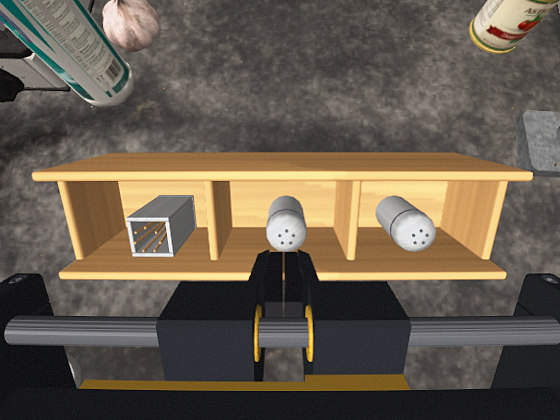

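The view is aligned on the middle shaker: its dome is at (285,232), with the fingertips just in front at (285,255). I'll go in closed, open just above the dome, then slide down around it.

Scaled: 0.018 m / 0.25 = 0.072, 0.012 m / 0.25 = 0.048.

creep_tool --pt "0 0 0.072 0 0 0 0" --pt "0 0 0.072 0 0 0 0" --pt "0 0 0 0 0 0 0.043" --pt "0 0 0 0 0 0 0.043" --pt "0 0 0 0 0 0 0.043" --pt "0 0 0.048 0 0 0 0.043" --pt "0 0 0.048 0 0 0 0.043" --clamp_n 20

```text
time: 9.95
eef_pos: [0.5116, -0.1795, 0.0583]
orientation: [0.961, 0.023, 0.276, -0.007]
ft_force: [-0.1, -0.7, 0.2]
opening: 0.0427
grip_force: 0.0
```

```bash
python3 - <<'E'
from h import *
go(shk(0,.0225),Rtool('slant'))
E
```

```text
t 9.95 pos [ 0.5116 -0.1795  0.0583] goal [ 0.5204 -0.1792  0.0431] open 0.0427 grip 0.0 F [-0.1 -0.7  0.2]
 rot(tool) [ 0.0007 -0.0011 -0.0014]  then d(tool) [-0.0006  0.0002  0.0176]  d(old tool) [-0.0007  0.0002  0.0176]
```

Scaled: 0.009 m / 0.25 = 0.036, 0.008 m / 0.25 = 0.032.

creep_tool --pt "0 0 0.036 0 0 0 0.043" --pt "0 0 0.032 0 0 0 0.043" --pt "0 0 0 0 0 0 0.043" --pt "0 0 0 0 0 0 0.02" --pt "0 0 0 0 0 0 0.02" --pt "0 0 0 0 0 0 0.02" --clamp_n 20

```text
time: 10.7
eef_pos: [0.5202, -0.1787, 0.0434]
orientation: [0.961, 0.023, 0.276, -0.007]
ft_force: [0.5, -1.2, -0.0]
opening: 0.0293
grip_force: 20.0
```

```bash
python3 - <<'E'
from h import *
go(shk(0,.0225),Rtool('slant'))
E
```

```text
t 10.7 pos [ 0.5202 -0.1787  0.0434] goal [ 0.5204 -0.1792  0.0431] open 0.0293 grip 20.0 F [ 0.5 -1.2 -0. ]
 rot(tool) [-0.      0.     -0.0018]  then d(tool) [-0.      0.0005  0.0003]  d(old tool) [-0.      0.0005  0.0003]
```

Scaled: -0.03 m / 0.25 = -0.12, -0.02 m / 0.25 = -0.08.

creep_tool --pt "0 0 -0.04 0 0 0 0.02" --pt "0 0 -0.08 0 0 0 0.02" --pt "0 0 -0.12 0 0 0 0.02" --pt "0 0 -0.12 0 0 0 0.02" --pt "0 0 -0.12 0 0 0 0.02" --pt "0 0 -0.08 0 0 0 0.02" --pt "0 0 0 0 0 0 0.02"

```text
time: 11.58
eef_pos: [0.4463, -0.1829, 0.1634]
orientation: [0.961, 0.023, 0.277, -0.006]
ft_force: [0.1, -0.7, -0.5]
opening: 0.0293
grip_force: 20.0
```

```bash
python3 - <<'E'
from h import *
print(get_state()['joint_positions'].round(3))
go(board(.04,-.075,.12),Rtool('down'))
E
```

```text
[-0.7   -0.323  2.42   0.592  0.702  0.431]
t 11.57 pos [ 0.4463 -0.1829  0.1634] goal [0.5454 0.171  0.12  ] open 0.0293 grip 20.0 F [ 0.1 -0.7 -0.5]
 rot(tool) [ 0.0016 -0.5606 -0.0017]  then d(tool) [ 0.1163 -0.3486  0.0434]  d(old tool) [ 0.075  -0.3489  0.0979]
```

Scaled: -0.0436 m / 0.25 = -0.1744, 0.0145 m / 0.25 = 0.058, -0.14 rad / 2.0944 = -0.0668.

creep_tool --pt "0 0 0 0 -0.0668 0 0.02" --pt "0 0 0 0 -0.0668 0 0.02" --pt "0 0 0 0 -0.0668 0 0.02" --pt "0 0 0 0 -0.0668 0 0.02" --pt "0.058 -0.1744 0 0 0 0 0.02" --pt "0.058 -0.1744 0 0 0 0 0.02" --pt "0.058 -0.1744 0 0 0 0 0.02" --pt "0.058 -0.1744 0 0 0 0 0.02" --pt "0.058 -0.1744 0 0 0 0 0.02" --pt "0.058 -0.1744 0 0 0 0 0.02" --pt "0.058 -0.1744 0 0 0 0 0.02" --pt "0.058 -0.1744 0 0 0 0 0.02" --pt "0 0 0 0 0 0 0.02" --pt "0 0 0 0 0 0 0.02"

```text
time: 13.32
eef_pos: [0.5444, 0.1718, 0.1604]
orientation: [1.0, 0.024, -0.002, -0.0]
ft_force: [0.2, 0.1, -0.4]
opening: 0.0291
grip_force: 20.0
```

```bash
python3 - <<'E'
from h import *
print(get_state()['joint_positions'].round(3))
go(board(.04,-.075,.05),Rtool('down'))
for n in ['scene','wrist']:
    p,im,d=cam(n); C=cloud(p,d)
    q=C[(d>0)&(abs(C[...,1]-.166)<.03)&(abs(C[...,0]-.545)<.03)&(C[...,2]>.1)&(C[...,2]<.17)]
    if len(q): print(n,q[:,2].min())
    if n=='scene': save(cv2.resize(im[80:260,140:380],None,fx=3,fy=3),'s1.png')
E
```

```text
[0.261 0.133 1.909 0.002 1.103 1.782]
t 13.32 pos [0.5444 0.1718 0.1604] goal [0.5454 0.171  0.05  ] open 0.0291 grip 20.0 F [ 0.2  0.1 -0.4]
 rot(tool) [-0.0008  0.0047 -0.    ]  then d(tool) [0.0009 0.0009 0.1104]  d(old tool) [0.0015 0.0009 0.1104]
scene 0.13714801548365713
wrist 0.13819757090362475
```

View pics/s1.png

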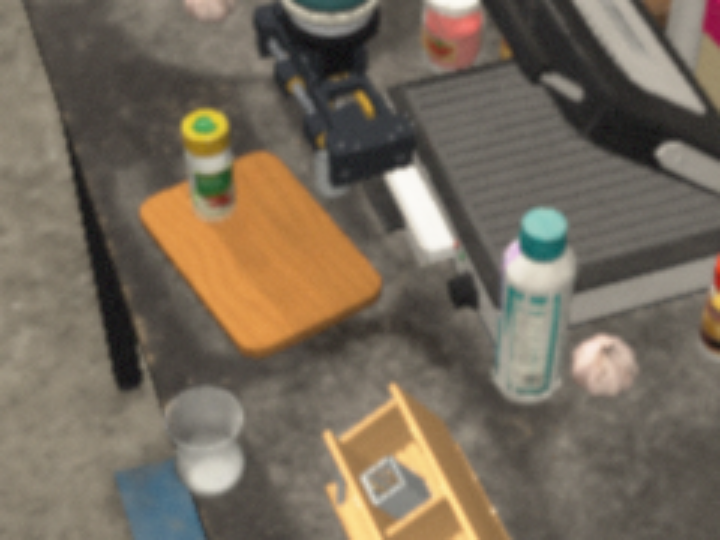

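The shaker hangs upright under the gripper, with its base at z≈0.138 (pixel (325,175)). The grill front is close by, so I'll check the clearance.

```bash
python3 - <<'E'
from h import *
for n in ['top','scene']:
    C=np.load('/tmp/%s.npz'%n)['C'].reshape(-1,3)
    q=C[(C[:,1]>.04)&(C[:,1]<.3)&(C[:,0]<.8)&(C[:,0]>.5)]
    for z in (.03,.06,.09,.12): 
        r=q[q[:,2]>z]; print(n,z,np.percentile(r[:,0],[0,1]).round(3) if len(r) else None)
E
```

```text
top 0.03 [0.601 0.608]
top 0.06 [0.648 0.651]
top 0.09 [0.65  0.674]
top 0.12 [0.651 0.674]
scene 0.03 [0.6   0.607]
scene 0.06 [0.648 0.651]
scene 0.09 [0.673 0.675]
scene 0.12 [0.673 0.675]
```

Scaled: 0.04 m / 0.25 = 0.16, 0.03 m / 0.25 = 0.12, 0.0045 rad / 2.0944 = 0.0021.

creep_tool --pt "0 0 0.12 0 0.0021 0 0.02" --pt "0 0 0.16 0 0 0 0.02" --pt "0 0 0.12 0 0 0 0.02" --pt "0 0 0.056 0 0 0 0.02" --pt "0 0 0.016 0 0 0 0.02" --pt "0 0 0 0 0 0 0.02" --pt "0 0 0 0 0 0 0.02"

```text
time: 14.3
eef_pos: [0.5467, 0.1722, 0.0455]
orientation: [1.0, 0.024, 0.003, -0.001]
ft_force: [0.3, -0.2, -1.1]
opening: 0.029
grip_force: 20.0
```

```bash
python3 -c "
from h import *
go(board(.04,-.075,.0385),Rtool('down'))"
```

```text
t 14.3 pos [0.5467 0.1722 0.0455] goal [0.5454 0.171  0.0385] open 0.029 grip 20.0 F [ 0.3 -0.2 -1.1]
 rot(tool) [-0.002  -0.0051 -0.0014]  then d(tool) [-0.0013  0.0011  0.007 ]  d(old tool) [-0.0013  0.0012  0.007 ]
```

Scaled: 0.003 m / 0.25 = 0.012, 0.002 m / 0.25 = 0.008, -0.0045 rad / 2.0944 = -0.0021.

creep_tool --pt "0 0 0.012 0 -0.0021 0 0.02" --pt "0 0 0.008 0 0 0 0.02" --pt "0 0 0.004 0 0 0 0.02" --pt "0 0 0 0 0 0 0.02"

```text
time: 14.8
eef_pos: [0.5455, 0.172, 0.0381]
orientation: [1.0, 0.024, -0.001, -0.001]
ft_force: [-0.9, -0.3, 0.4]
opening: 0.0295
grip_force: 20.0
```

```bash
python3 -c "
from h import *
go(board(.04,-.075,.0385),Rtool('down'))"
```

```text
t 14.8 pos [0.5455 0.172  0.0381] goal [0.5454 0.171  0.0385] open 0.0295 grip 20.0 F [-0.9 -0.3  0.4]
 rot(tool) [-0.0015  0.0019 -0.0013]  then d(tool) [-0.0001  0.001  -0.0004]  d(old tool) [-0.0001  0.001  -0.0004]
```

Force is still only about 0.4 N, so I'll lower in half-millimetre steps until contact.

Scaled: 0.0005 m / 0.25 = 0.002.

creep_tool --pt "0 0 0.002 0 0 0 0.02" --pt "0 0 0 0 0 0 0.02" --only "eef|force"

```text
eef_pos: [0.5456, 0.172, 0.0381]
ft_force: [-2.5, -0.6, 5.0]
grip_force: 20.0
```

creep_tool --pt "0 0 0.002 0 0 0 0.02" --pt "0 0 0 0 0 0 0.02" --only "eef|force"

```text
eef_pos: [0.5457, 0.172, 0.0381]
ft_force: [-3.1, -1.2, 8.1]
grip_force: 20.0
```

```bash
python3 - <<'E'
from h import *
p,im,d=cam('wrist'); C=cloud(p,d); save(im,'w3.png')
q=C[(d>0)&(abs(C[...,1]-.172)<.02)&(abs(C[...,0]-.545)<.02)&(C[...,2]<.06)]
print(np.histogram(q[:,2],bins=np.arange(.008,.04,.002)))
E
```

```text
(array([   0,    0,   89, 1118,   67,   54,   64,   59,   55,   65,   68,
         65,   65,   81,   99]), array([0.008, 0.01 , 0.012, 0.014, 0.016, 0.018, 0.02 , 0.022, 0.024,
       0.026, 0.028, 0.03 , 0.032, 0.034, 0.036, 0.038]))
```

View pics/w3.png

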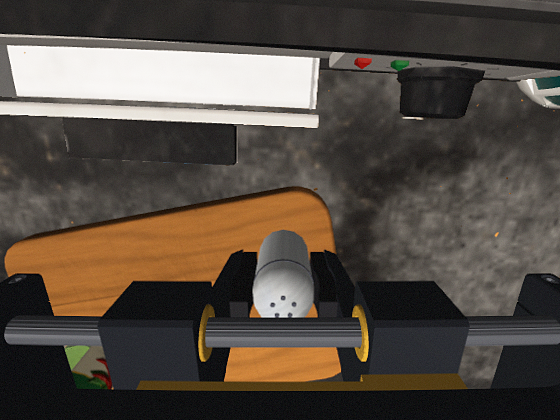

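The force has risen to 8 N and the shaker (283,280) is standing on the board clear of its edge at (330,235). I'll ease off, release, and rise.

Scaled: -0.05 m / 0.25 = -0.2, -0.04 m / 0.25 = -0.16.

creep_tool --pt "0 0 -0.004 0 0 0 0.02" --pt "0 0 0 0 0 0 0.034" --pt "0 0 0 0 0 0 0.04" --pt "0 0 0 0 0 0 0.044" --pt "0 0 0 0 0 0 0.044" --pt "0 0 -0.04 0 0 0 0.044" --pt "0 0 -0.12 0 0 0 0.044" --pt "0 0 -0.16 0 0 0 0.044" --pt "0 0 -0.2 0 0 0 0.02" --pt "0 0 -0.08 0 0 0 0"

```text
time: 16.6
eef_pos: [0.5478, 0.1723, 0.1924]
orientation: [1.0, 0.024, 0.002, -0.001]
ft_force: [-0.0, 0.1, 1.0]
opening: 0.0261
grip_force: 0.0
```

```bash
python3 - <<'E'
from h import *
go(shk(-.092,.18),Rtool('slant'))
for n in ['top','scene']:
    p,im,d=cam(n); C=cloud(p,d)
    q=C[(d>0)&(abs(C[...,1]-.171)<.04)&(abs(C[...,0]-.545)<.04)&(C[...,2]>.03)&(C[...,2]<.1)]
    print(n,len(q),q.min(0).round(3),q.max(0).round(3)) if len(q) else 0
E
```

```text
t 16.6 pos [0.5478 0.1723 0.1924] goal [ 0.4415 -0.2752  0.1766] open 0.0261 grip 0.0 F [-0.   0.1  1. ]
 rot(tool) [-0.0024  0.5541 -0.0021]  then d(tool) [-0.117   0.4417 -0.0545]  d(old tool) [-0.1276  0.4419  0.014 ]
top 26 [0.529 0.155 0.031] [0.556 0.169 0.072]
scene 176 [0.53  0.154 0.03 ] [0.559 0.186 0.076]
```

Shaker 1 stands, with its top at z≈0.075. On to the second.

Scaled: 0.0442 m / 0.25 = 0.1768, -0.0128 m / 0.25 = -0.0512, 0.1385 rad / 2.0944 = 0.0661.

creep_tool --pt "-0.0512 0.1768 0 0 0 0 0" --pt "-0.0512 0.1768 0 0 0 0 0" --pt "-0.0512 0.1768 0 0 0 0 0" --pt "-0.0512 0.1768 0 0 0 0 0" --pt "-0.0512 0.1768 0 0 0 0 0" --pt "-0.0512 0.1768 0 0 0 0 0" --pt "-0.0512 0.1768 0 0 0 0 0" --pt "-0.0512 0.1768 0 0 0 0 0" --pt "-0.0512 0.1768 0 0 0 0 0" --pt "-0.0512 0.1768 0 0 0 0 0" --pt "0 0 0 0 0.0661 0 0" --pt "0 0 0 0 0.0661 0 0" --pt "0 0 0 0 0.0661 0 0" --pt "0 0 0 0 0.0661 0 0" --pt "0 0 0 0 0 0 0" --pt "0 0 0 0 0 0 0"

```text
time: 18.7
eef_pos: [0.4386, -0.2759, 0.1868]
orientation: [0.962, 0.022, 0.271, -0.008]
ft_force: [0.6, -0.0, 1.1]
opening: 0.0003
grip_force: 0.0
```

```bash
python3 - <<'E'
from h import *
print(get_state()['joint_positions'].round(3))
go(shk(-.092,.1),Rtool('slant'))
E
```

```text
[-0.893 -0.215  2.29   0.615  0.823  0.261]
t 18.7 pos [ 0.4386 -0.2759  0.1868] goal [ 0.4839 -0.2731  0.1088] open 0.0003 grip 0.0 F [ 0.6 -0.   1.1]
 rot(tool) [-0.0013  0.0095 -0.0032]  then d(tool) [-0.0029 -0.0005  0.0902]  d(old tool) [-0.002  -0.0004  0.0902]
```

Scaled: 0.03 m / 0.25 = 0.12, -0.0029 m / 0.25 = -0.0116, 0.0095 rad / 2.0944 = 0.0045.

creep_tool --pt "0 0 0 -0.0006 0.0045 -0.0015 0" --pt "-0.0116 -0.002 0.12 0 0 0 0" --pt "0 0 0.12 0 0 0 0" --pt "0 0 0.12 0 0 0 0" --pt "0 0 0 0 0 0 0" --pt "0 0 0 0 0 0 0"

```text
time: 19.45
eef_pos: [0.485, -0.2732, 0.1106]
orientation: [0.96, 0.025, 0.277, -0.006]
ft_force: [-0.2, -0.6, 0.2]
opening: 0.0006
grip_force: 0.0
```

```bash
python3 - <<'E'
from h import *
p,im,d=cam('wrist'); C=cloud(p,d)
Q=Rc.inv().apply((C-O).reshape(-1,3)); h=Q@AX-.027; ac=Q@np.array([.848,0,.53])-.017
for lo,hi in ((.03,.05),(.05,.062)):
    m=(d.ravel()>0)&(abs(Q[:,1]+.096)<.04)&(h>lo)&(h<hi)&(ac<.003)&(ac>-.027)
    q=Q[m]; print(m.sum(),np.percentile(q[:,1],[0,1,5,50,95,99,100]).round(4),np.percentile(ac[m],[1,50,99]).round(4),h[m].max().round(4))
go(shk(-.092,.064),Rtool('slant'))
E
```

```text
352 [-0.1087 -0.1082 -0.107  -0.0936 -0.0805 -0.0797 -0.0794] [-0.0164 -0.0034 -0.0011] 0.05
1108 [-0.1082 -0.1072 -0.1056 -0.0942 -0.0829 -0.0813 -0.0806] [-0.0262 -0.0134 -0.0025] 0.0594
t 19.5 pos [ 0.485  -0.2736  0.1111] goal [ 0.5029 -0.2722  0.0783] open 0.0004 grip 0.0 F [0.8 0.6 0.6]
 rot(tool) [ 0.0015 -0.0039  0.0025]  then d(tool) [-0.0022 -0.0006  0.0374]  d(old tool) [-0.0023 -0.0006  0.0374]
```

creep_tool --pt "-0.0072 0.0056 0.072 0 0 0 0" --pt "0 0 0.076 0 0 0 0" --pt "0 0 0 0 0 0 0.043" --pt "0 0 0 0 0 0 0.043" --pt "0 0 0 0 0 0 0.043" --pt "0 0 0.048 0 0 0 0.043" --pt "0 0 0.048 0 0 0 0.043" --clamp_n 20

```text
time: 20.38
eef_pos: [0.5158, -0.2734, 0.0571]
orientation: [0.96, 0.024, 0.277, -0.006]
ft_force: [0.1, 0.2, -0.5]
opening: 0.0428
grip_force: 0.0
```

```bash
python3 - <<'E'
from h import *
go(shk(-.094,.0225),Rtool('slant'))
E
```

```text
t 20.38 pos [ 0.5158 -0.2734  0.0571] goal [ 0.525  -0.2731  0.0431] open 0.0428 grip 0.0 F [ 0.1  0.2 -0.5]
 rot(tool) [ 0.0013 -0.0034  0.0013]  then d(tool) [0.0004 0.0002 0.0168]  d(old tool) [0.0004 0.0002 0.0168]
```

Scaled: 0.008 m / 0.25 = 0.032, -0.0034 rad / 2.0944 = -0.0016.

creep_tool --pt "0 0 0.032 0 -0.0016 0 0.043" --pt "0 0 0.032 0 0 0 0.043" --pt "0 0 0 0 0 0 0.043" --pt "0 0 0 0 0 0 0.02" --pt "0 0 0 0 0 0 0.02" --pt "0 0 0 0 0 0 0.02" --clamp_n 20

```text
time: 21.12
eef_pos: [0.5239, -0.273, 0.0441]
orientation: [0.961, 0.024, 0.276, -0.006]
ft_force: [0.4, 0.2, -0.1]
opening: 0.0292
grip_force: 20.0
```

```bash
python3 - <<'E'
from h import *
go(shk(-.094,.0225),Rtool('slant'))
E
```

```text
t 21.12 pos [ 0.5239 -0.273   0.0441] goal [ 0.525  -0.2731  0.0431] open 0.0292 grip 20.0 F [ 0.4  0.2 -0.1]
 rot(tool) [0.0012 0.     0.0014]  then d(tool) [0.0004 0.0002 0.0015]  d(old tool) [0.0004 0.0002 0.0015]
```

Scaled: -0.03 m / 0.25 = -0.12, -0.02 m / 0.25 = -0.08, -0.14 rad / 2.0944 = -0.0668.

creep_tool --pt "0 0 -0.04 0 0 0 0.02" --pt "0 0 -0.08 0 0 0 0.02" --pt "0 0 -0.12 0 0 0 0.02" --pt "0 0 -0.12 0 0 0 0.02" --pt "0 0 -0.12 0 0 0 0.02" --pt "0 0 -0.12 0 0 0 0.02" --pt "0 0 0 0 -0.0668 0 0.02" --pt "0 0 0 0 -0.0668 0 0.02" --pt "0 0 0 0 -0.0668 0 0.02" --pt "0 0 0 0 -0.0668 0 0.02" --pt "0 0 0 0 0 0 0.02" --pt "0 0 0 0 0 0 0.02"

```text
time: 22.62
eef_pos: [0.4437, -0.2762, 0.1706]
orientation: [1.0, 0.025, -0.001, 0.0]
ft_force: [0.3, -0.8, -1.3]
opening: 0.0292
grip_force: 20.0
```

```bash
python3 - <<'E'
from h import *
print(get_state()['joint_positions'].round(3))
go(board(-.04,-.075,.05),Rtool('down'))
E
```

```text
[-6.040e-01  3.000e-02  2.001e+00 -1.000e-03  1.111e+00  9.180e-01]
t 22.62 pos [ 0.4437 -0.2762  0.1706] goal [0.4675 0.1529 0.05  ] open 0.0292 grip 20.0 F [ 0.3 -0.8 -1.3]
 rot(tool) [0.0007 0.0012 0.0007]  then d(tool) [ 0.0448 -0.4274  0.1206]  d(old tool) [ 0.0452 -0.4274  0.1203]
```

Scaled: -0.0427 m / 0.25 = -0.1708, 0.0045 m / 0.25 = 0.018.

creep_tool --pt "0.018 -0.1708 0 0 0 0 0.02" --pt "0.018 -0.1708 0 0 0 0 0.02" --pt "0.018 -0.1708 0 0 0 0 0.02" --pt "0.018 -0.1708 0 0 0 0 0.02" --pt "0.018 -0.1708 0 0 0 0 0.02" --pt "0.018 -0.1708 0 0 0 0 0.02" --pt "0.018 -0.1708 0 0 0 0 0.02" --pt "0.018 -0.1708 0 0 0 0 0.02" --pt "0.018 -0.1708 0 0 0 0 0.02" --pt "0.018 -0.1708 0 0 0 0 0.02" --pt "0 0 0 0 0 0 0.02" --pt "0 0 0 0 0 0 0.02"

```text
time: 24.12
eef_pos: [0.4673, 0.1511, 0.1701]
orientation: [1.0, 0.025, -0.001, 0.001]
ft_force: [0.5, 0.4, -1.2]
opening: 0.0299
grip_force: 20.0
```

```bash
python3 - <<'E'
from h import *
go(board(-.04,-.075,.045),Rtool('down'))
for n in ['scene','wrist','top']:
    p,im,d=cam(n); C=cloud(p,d)
    q=C[(d>0)&(abs(C[...,1]-.153)<.03)&(abs(C[...,0]-.467)<.03)&(C[...,2]>.1)&(C[...,2]<.18)]
    if len(q): print(n,q[:,2].min())
    for nm,c in [('spice',(.465,.292)),('sh1',(.545,.171))]:
        q=C[(d>0)&(np.hypot(C[...,0]-c[0],C[...,1]-c[1])<.045)&(C[...,2]>.03)&(C[...,2]<.13)]
        if len(q): print(n,nm,q.min(0).round(3),q.max(0).round(3))
E
```

```text
t 24.12 pos [0.4673 0.1511 0.1701] goal [0.4675 0.1529 0.045 ] open 0.0299 grip 20.0 F [ 0.5  0.4 -1.2]
 rot(tool) [0.0015 0.0021 0.0003]  then d(tool) [ 0.0003 -0.0018  0.1251]  d(old tool) [ 0.0005 -0.002   0.1251]
scene 0.14771038442409207
scene spice [0.444 0.269 0.03 ] [0.481 0.316 0.127]
scene sh1 [0.53 0.15 0.03] [0.559 0.183 0.079]
wrist 0.14737386233240568
wrist spice [0.444 0.276 0.03 ] [0.486 0.319 0.123]
wrist sh1 [0.53  0.157 0.056] [0.56  0.186 0.074]
top sh1 [0.529 0.154 0.03 ] [0.558 0.183 0.077]
```

Scaled: 0.04 m / 0.25 = 0.16, 0.035 m / 0.25 = 0.14, 0.002 rad / 2.0944 = 0.001.

creep_tool --pt "0 -0.008 0.12 0.0005 0.001 0 0.02" --pt "0 0 0.16 0 0 0 0.02" --pt "0 0 0.14 0 0 0 0.02" --pt "0 0 0.064 0 0 0 0.02" --pt "0 0 0.02 0 0 0 0.02" --pt "0 0 0 0 0 0 0.02" --pt "0 0 0 0 0 0 0.02"

```text
time: 25.15
eef_pos: [0.4694, 0.1544, 0.0458]
orientation: [1.0, 0.025, 0.001, -0.0]
ft_force: [-0.9, -0.4, -0.9]
opening: 0.0296
grip_force: 20.0
```

```bash
python3 -c "
from h import *
go(board(-.04,-.075,.0385),Rtool('down'))"
```

```text
t 25.15 pos [0.4694 0.1544 0.0458] goal [0.4675 0.1529 0.0385] open 0.0296 grip 20.0 F [-0.9 -0.4 -0.9]
 rot(tool) [-0.0003 -0.0028  0.0006]  then d(tool) [-0.002   0.0014  0.0073]  d(old tool) [-0.002   0.0014  0.0073]
```

Scaled: 0.003 m / 0.25 = 0.012, 0.002 m / 0.25 = 0.008, -0.002 rad / 2.0944 = -0.001.

creep_tool --pt "0 0 0.012 0 -0.001 0 0.02" --pt "0 0 0.008 0 0 0 0.02" --pt "0 0 0.004 0 0 0 0.02" --pt "0 0 0 0 0 0 0.02" --only "eef|ft"

```text
eef_pos: [0.4684, 0.1542, 0.0391]
ft_force: [-1.1, -0.7, 4.7]
```

creep_tool --pt "0 0 0.002 0 0 0 0.02" --pt "0 0 0 0 0 0 0.02" --only "eef|ft"

```text
eef_pos: [0.4684, 0.1542, 0.0391]
ft_force: [-4.0, -1.6, 8.6]
```

Contact. I'll ease off, release, rise, and check.

Careful with the scale: shifts go in shares of 0.25 m and turns go in shares of 120 degrees. That gives: -0.06 m / 0.25 = -0.24, -0.05 m / 0.25 = -0.2.

creep_tool --pt "0 0 -0.004 0 0 0 0.02" --pt "0 0 0 0 0 0 0.034" --pt "0 0 0 0 0 0 0.04" --pt "0 0 0 0 0 0 0.044" --pt "0 0 0 0 0 0 0.044" --pt "0 0 -0.04 0 0 0 0.044" --pt "0 0 -0.12 0 0 0 0.044" --pt "0 0 -0.16 0 0 0 0.044" --pt "0 0 -0.2 0 0 0 0.044" --pt "0 0 -0.2 0 0 0 0.044" --pt "-0.24 0 -0.04 0 0 0 0.044" --pt "-0.16 0 0 0 0 0 0.044" --pt "0 0 0 0 0 0 0.044" --pt "0 0 0 0 0 0 0.044"

```text
time: 27.65
eef_pos: [0.3692, 0.1494, 0.2298]
orientation: [1.0, 0.025, 0.0, -0.0]
ft_force: [0.1, 0.2, 0.2]
opening: 0.0445
grip_force: 0.0
```

```bash
python3 - <<'E'
from h import *
for n in ['top','scene']:
    p,im,d=cam(n); C=cloud(p,d)
    if n=='scene': save(cv2.resize(im[80:350,140:400],None,fx=2.2,fy=2.2),'end.png')
    for nm,c in [('spice',(.465,.295)),('sh1',(.545,.171)),('sh2',(.468,.154)),('glass',(.378,.01)),('bot',(.665,.013))]:
        q=C[(d>0)&(np.hypot(C[...,0]-c[0],C[...,1]-c[1])<.042)&(C[...,2]>.03)&(C[...,2]<.21)]
        if len(q): print(n,nm,q.min(0).round(3),q.max(0).round(3))
E
```

```text
top spice [0.444 0.274 0.031] [0.486 0.316 0.127]
top sh1 [0.529 0.154 0.031] [0.558 0.182 0.077]
top sh2 [0.454 0.136 0.032] [0.481 0.165 0.078]
top glass [ 0.35  -0.021  0.03 ] [0.409 0.038 0.091]
top bot [ 0.636 -0.011  0.031] [0.696 0.054 0.205]
scene spice [0.444 0.27  0.03 ] [0.485 0.316 0.129]
scene sh1 [0.53  0.153 0.03 ] [0.558 0.183 0.078]
scene sh2 [0.453 0.134 0.03 ] [0.482 0.166 0.079]
scene glass [ 0.348 -0.024  0.03 ] [0.41  0.041 0.09 ]
scene bot [ 0.637 -0.014  0.03 ] [0.706 0.053 0.205]
```

View pics/end.png

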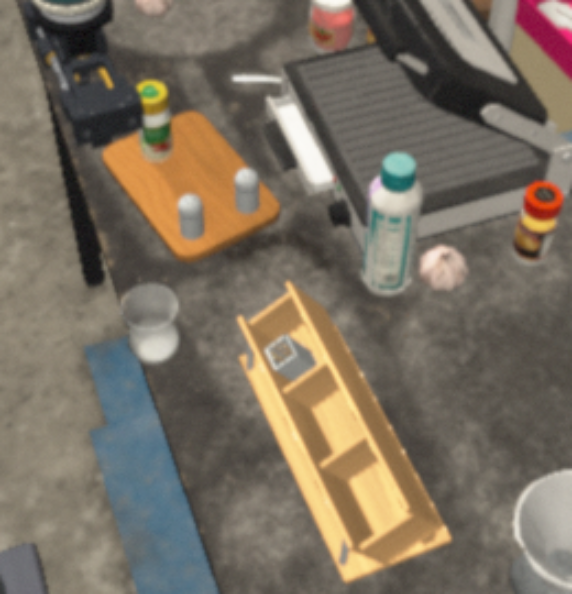

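Both shakers stand on the board at (190,215) and (247,190). The pot is still in its pocket at (283,352), and the jar, glass and bottle are where they were.

```bash
python3 -c "
from bench import *
print(job_done())"
```

```text
the job is handed in; nothing more can be done
None
```

Both shakers are standing upright on the chopping board and released, the toothpick pot is still in its pocket, the jar, glass and bottle are undisturbed, and I handed the job in at about 28 s of the 69 s allowed.

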